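# Return four hand tools to their shadow-foam inserts

## Task

Put the four hand tools away, each in the foam insert cut to its shape, lying flat on the bottom of its pocket. Somebody left the small yellow screwdriver in the bigger screwdriver's pocket; it belongs in its own. Leave the roll of tape and the piece of heat sink where they are.

Things in the scene. Friction and masses are not known exactly. Their poses are not given: they have to be found in the camera images.
- small_driver_grip (a point): Small screwdriver, yellow handle, 135 mm long. Point: on the handle's axis; +y toward the handle end. Round handle 14 mm thick, reaching 38 mm either way along y; 6 mm shaft, tip at y = -98 mm. It may roll about y. Starts in insert_blue_driver's pocket (same way round, on the floor, handle across the finger channel: grip it there). 75 g.
- blue_driver_grip (a point): Larger screwdriver, blue handle, 160 mm long, lying on the bench. Point: on the handle's axis; +y toward the handle end. Round handle 24 mm thick, from y = -40 to +45 mm; 6 mm shaft, tip at y = -115 mm. It may roll about y. 75 g.
- cutters: Side cutters, orange handles, short jaws, rigid, flat on the bench: 54 (x) x 133 (y) x 13 mm. Origin: centre of underside; handles to +y, jaws to -y. Grip across both handles (along x) at about y = +30 mm: 52 to 54 mm wide, sides nearly parallel from y = +18 to +45 mm. 0.16 kg.
- long_nose: Long-nose pliers, blue handles, long pointed jaws, rigid, flat on the bench: 54 (x) x 160 (y) x 13 mm. Origin: centre of underside; handles to +y, jaws to -y. Grip across both handles (along x) at about y = +43 mm: 52 to 54 mm wide, sides nearly parallel from y = +31 to +58 mm. 0.16 kg.
- insert_small_driver: Fixed foam block 80 (x) x 196 (y) x 24 mm: black over green. Origin: centre of underside; +y: handle end. Pocket, symmetric about y, with flat green floor at z = 10 mm. Equally deep finger channel right across, y = 12..52. Narrowest pocket: blade slot 16 wide, y = -74..-14; handle 23 wide, y = -14..74. Yellow driver seated: its point at (0, 30, 17) mm, y axes agree.
- insert_blue_driver: Fixed foam block 80 (x) x 196 (y) x 24 mm: black over green. Origin: centre of underside; +y: handle end. Pocket, symmetric about y, with flat green floor at z = 10 mm. Equally deep finger channel right across, y = 15..55. Blade slot 16 wide, y = -86..-11; handle 33 wide, y = -11..86. Blue driver seated: its point at (0, 35, 22) mm, y axes agree.
- insert_cutters: Fixed foam block 80 (x) x 196 (y) x 24 mm: black over green. Origin: centre of underside; +y: handle end. Pocket, symmetric about y, with flat green floor at z = 10 mm. Equally deep finger channel right across, y = 10..50. Short pliers shape: jaws 32 wide from y = -73, widening over y = -36..12 to handles 64 wide up to y = 73. Cutters seated: origin at (0, 0, 10) mm, axes agree.
- insert_long_nose: Fixed foam block 80 (x) x 196 (y) x 24 mm: black over green. Origin: centre of underside; +y: handle end. Pocket, symmetric about y, with flat green floor at z = 10 mm. Equally deep finger channel right across, y = 23..63. Long pliers shape: jaws 18..32 wide from y = -86, widening over y = -22..26 to handles 64 wide up to y = 86. Pliers seated: origin at (0, 0, 10) mm, axes agree.
- tape_roll: Bystander: roll of dark brown tape lying flat, 55 mm across, 19 mm high, loose on the bench. Origin: centre of its underside.
- heat_sink: Bystander: white finned piece of heat sink, 40 x 60 x 26 mm, loose on the bench. Origin: centre of its underside.

How it is judged:
At the end, for the whole second after the job is handed in: Each tool lies in its own insert: grip point or origin within 8 mm sideways and 9 mm lengthwise of its seated place, within 4 mm of the seated height (on the pocket floor), long axis within 0.14 rad of the pocket's; the pliers at rest (under 0.02 m/s) (x of small_driver_grip in the frame of insert_small_driver between -0.008 and 0.008 m and y of small_driver_grip in the frame of insert_small_driver between 0.021 and 0.039 m and z of small_driver_grip in the frame of insert_small_driver between 0.013 and 0.021 m and angle between the y axis of small_driver_grip and the y axis of insert_small_driver, either way round below 0.14 rad and x of blue_driver_grip in the frame of insert_blue_driver between -0.008 and 0.008 m and y of blue_driver_grip in the frame of insert_blue_driver between 0.026 and 0.044 m and z of blue_driver_grip in the frame of insert_blue_driver between 0.018 and 0.026 m and angle between the y axis of blue_driver_grip and the y axis of insert_blue_driver, either way round below 0.14 rad and x of cutters in the frame of insert_cutters between -0.008 and 0.008 m and y of cutters in the frame of insert_cutters between -0.009 and 0.009 m and z of cutters in the frame of insert_cutters between 0.006 and 0.014 m and angle between the y axis of cutters and the y axis of insert_cutters, either way round below 0.14 rad and x of long_nose in the frame of insert_long_nose between -0.008 and 0.008 m and y of long_nose in the frame of insert_long_nose between -0.009 and 0.009 m and z of long_nose in the frame of insert_long_nose between 0.006 and 0.014 m and angle between the y axis of long_nose and the y axis of insert_long_nose, either way round below 0.14 rad and linear speed of each of cutters, long_nose below 0.02 m/s); the robot touches nothing.
It fails at once if the roll of tape is disturbed (moved more than 15 mm) (distance of tape_roll from where it was at the start of the episode above 0.015 m).
It fails at once if the piece of heat sink is disturbed (moved more than 15 mm) (distance of heat_sink from where it was at the start of the episode above 0.015 m).
It also fails if it takes over 102 s, if anything falls off the work surface, if the arm or the gripper's body presses on something with over 40 N, if the wrist force passes 120 N, or if a joint passes its speed limit or range.

## Robot

A 6-joint arm with a two-finger parallel gripper is mounted at the origin on a cart in front of the work surface, level with it; the furniture and walls round the work are solid. World frame = base frame: x ahead of the robot, y to its left, z up, the work surface at z = 0. Lengths are in m, angles in rad, forces in N, time in s.
With the tool pointing down it reaches from about 0.425 to 0.95 m from the base axis. Payload 3.5 kg.
Tool frame: the origin (TCP) lies between the finger pads; the fingertips stand 22 mm ahead of it and the grasp point (between the pads) lies 3 mm ahead of it (ctrl.nose_length is the z of the fingertips in the tool frame, in m); z points along the fingers, y is the line along which they close (so a half turn about z gives the same grasp; the last joint's range is limited). The gripper opens to 85 mm and grips with 20 to 120 N. Pads are 22 mm wide; open, the fingers measure 114 mm over their backs; the gripper's body (76 mm by 85 mm) begins 54 mm behind the grasp point. The pads swing forward as they close: fully open they stand 13 mm farther back than shut.
Start: joints at [-1.439, 0.286, 1.577, -0, 1.279, -0.15], TCP at [0.188, -0.648, 0.253] pointing down, gripper open.
Joint ranges: [-2.77, 2.77], [-0.9, 2.22], [0.21, 2.48], [-1.53, 4.67], [0.24, 2.81], [-2.84, 2.84]. Speed limits (rad/s): [2.79, 2.79, 3.14, 3.14, 3.14, 3.14].

## Interface

Orientations are given as a unit quaternion [x, y, z, w].
In Python, from plant import ctrl gives the robot as it stands. The module is installed in compiled form; this text tells all that it offers.
- The arm moves only by the tool send_rows, never from a script. Its argument "rows" is text: rows parted by semicolons, each of 7 numbers parted by spaces: the turn, a rotation vector about the tool's x, y, z in parts of the range, where 1.0 means 180 degrees, then the shift along the tool's x, y, z in shares of 800 mm (1.0 is 800 mm), then the opening, from -1 (shut) to 1 (fully open). A call has 1 to 8 rows; each row is the pose to reach, as a shift and turn from the pose commanded when the call began, along the tool's axes at that moment; what a row does not reach only later rows make up. A row lasts 1/8 s, in which the tool goes at most 62.5 mm and 10.7 degrees, less where a joint would pass 70% of its speed; a pose out of reach is approached as far as the arm can. A shift or turn number past 1, either way, is cut back to 1. A call with a gripper value outside its range is refused whole. The fingers move at their own pace and stop on an object; "grip_force" is the grip in N (left out, the last holds). Time passes only in rows, so rows that repeat a pose let the fingers close. It gives the time, the measured TCP pose, the force, the opening and the grip force at its end, in the units of the state.
- ctrl.get_state(): the state, without advancing time (a new reading comes with each control period).
- ctrl.read_camera(name): name is "side" or "top" or "wrist"; returns a dict with "color" (384x512x3 uint8, red, green, blue), "fx", "fy", "cx", "cy" (pixels), "extrinsics" (4x4, takes a point from world to camera coordinates). Camera axes: x right, y down, z forward; pixel columns grow to the right and rows downward; lengths in m; the calibration is good to about 2 mm. A picture is of the moment at which its call begins. There is no depth.
- ctrl.sign_off(): hands the job in; it is judged then, once.
Trained networks look in a picture, given as the dict that the camera call returned (one of the last four; its "shot" number tells which), for a name from the list of things; names that differ only in an ending like _2 or _b are one class to them, and where a whole thing is asked for, a point or a joint stands for the part that bears it (a point fixed in the world has none). Each returns a list of dicts, best first, with "p" (0 to 1); they miss things now and then, are a little off and sometimes report something else, mostly with a low value. They report only what shows in the picture. A call takes as long as a camera call.
- ctrl.look_for(picture, target): "position" ([x, y, z] in m, in the coordinates of the camera as it stood for that picture, good to about 4 mm: the middle of the surface that is visible of it).
The state is a dict: "time": time; "qpos": joint angles; "dq": joint speeds; "joint_efforts": joint torques, N m; "eef_pos": TCP position; "tcp_rot": TCP orientation; "contact_force": force on the tool from outside, world axes, zero at the start; "wrist_torque": the same for the moment, N m; "opening": opening from 0.0 (shut) to 1.0 (fully open); "finger_force": force on a finger pad.
Only numpy, scipy, OpenCV 4.12 (cv2) and the standard library are available. Lean on these libraries where they do the work, as an engineer would, in place of code of your own. Each camera call takes 0.05 s, during which the arm holds its last target. There are 200 camera calls.

## Working session

There is one attempt and no reset: what is moved stays moved. The work goes in short steps, Python scripts to look and compute and a tool call to move; the robot and the scene stay as the last step left them, time stands still between calls to the robot, and variables do not carry over. Pictures are saved under pics/ and viewed, at most 16 in all, crops included, and the job is handed in when it is done.

Besides the shell and the picture viewer there is one more tool, called after "Emit:" as name(argument=value, ...) on one line, values as JSON. send_rows: Moves the arm, as the interface text tells. Its arguments: {"type":"object","properties":{"rows":{"type":"string"},"grip_force":{"type":"number"}},"required":["rows"]}

```bash
mkdir -p pics; cat > h.py <<'E'
import numpy as np, cv2
from plant import ctrl
from scipy.spatial.transform import Rotation as R
N=['small_driver_grip','blue_driver_grip','cutters','long_nose','insert_small_driver','insert_blue_driver','insert_cutters','insert_long_nose','tape_roll','heat_sink']
def world(p,pc):
    E=np.array(pc['extrinsics']); return E[:3,:3].T@(np.array(p)-E[:3,3])
def save(pc,n): cv2.imwrite(f'pics/{n}.png',cv2.cvtColor(pc['color'],cv2.COLOR_RGB2BGR))
def px2w(uv,z,pc):
    E=np.array(pc['extrinsics']); c=-E[:3,:3].T@E[:3,3]
    d=E[:3,:3].T@np.array([(uv[0]-pc['cx'])/pc['fx'],(uv[1]-pc['cy'])/pc['fy'],1])
    return c+d*(z-c[2])/d[2]
def w2px(p,pc):
    E=np.array(pc['extrinsics']); q=E[:3,:3]@np.array(p)+E[:3,3]
    return np.array([pc['fx']*q[0]/q[2]+pc['cx'],pc['fy']*q[1]/q[2]+pc['cy']])
E
python3 - <<'E'
from h import *
s=ctrl.get_state();print(s)
for c in ['top','side']:
    pc=ctrl.read_camera(c);save(pc,c+'0')
    print(c,world([0,0,0],pc).round(3),pc['fx'])
    for n in N:
        print(n,[(world(d['position'],pc).round(3).tolist(),w2px(world(d['position'],pc),pc).round().tolist(),round(d['p'],2)) for d in ctrl.look_for(pc,n)[:3]])
E
```

```text
{'time': 0.0, 'qpos': array([-1.43899110e+00,  2.87191505e-01,  1.57815540e+00, -2.97839281e-05,
        1.27856335e+00, -1.50011022e-01]), 'dq': array([ 0.00119918, -0.00091366, -0.00014059,  0.00082452, -0.00018029,
        0.00178919]), 'joint_efforts': array([-1.65144731e-03, -4.05985951e+01, -2.92627412e+01, -2.39091933e-04,
        5.72160716e-03, -4.31828994e-06]), 'eef_pos': array([ 0.18765462, -0.64777728,  0.25194156]), 'tcp_rot': array([ 9.90087596e-01,  1.40446467e-01, -3.70673439e-06, -1.15888077e-03]), 'contact_force': array([-0.06431038,  0.26898637,  0.11352396]), 'wrist_torque': array([-0.00092562,  0.05077936, -0.02731362]), 'finger_force': 0.0, 'opening': 1.0008787837876847}
top [0.332 0.018 1.428] 484.8086135171663
small_driver_grip [([0.392, 0.149, 0.019], [212.0, 244.0], 0.48)]
blue_driver_grip [([0.705, 0.043, 0.018], [251.0, 140.0], 0.48)]
cutters [([0.608, 0.012, 0.011], [261.0, 172.0], 0.88)]
long_nose [([0.417, -0.263, 0.012], [354.0, 238.0], 0.84)]
insert_small_driver [([0.578, 0.359, 0.025], [142.0, 179.0], 0.88)]
insert_blue_driver [([0.591, 0.222, 0.027
[... 430 characters left out ...]
0.554, 0.234, 0.013], [256.0, 268.0], 0.62)]
blue_driver_grip [([0.704, 0.061, 0.018], [192.0, 222.0], 0.69)]
cutters [([0.612, 0.019, 0.009], [228.0, 213.0], 0.53), ([0.426, -0.249, 0.005], [283.0, 160.0], 0.16)]
long_nose [([0.429, -0.247, 0.005], [282.0, 160.0], 0.6)]
insert_small_driver [([0.582, 0.366, 0.021], [248.0, 314.0], 0.72)]
insert_blue_driver [([0.592, 0.242, 0.024], [239.0, 268.0], 0.59)]
insert_cutters [([0.597, -0.224, 0.011], [230.0, 165.0], 0.93)]
insert_long_nose [([0.605, -0.344, 0.012], [227.0, 146.0], 0.58)]
tape_roll [([0.394, 0.16, 0.012], [319.0, 243.0], 0.79)]
heat_sink [([0.609, -0.346, 0.011], [225.0, 146.0], 0.58), ([0.508, -0.093, 0.018], [262.0, 185.0], 0.52)]
```

View pics/top0.png

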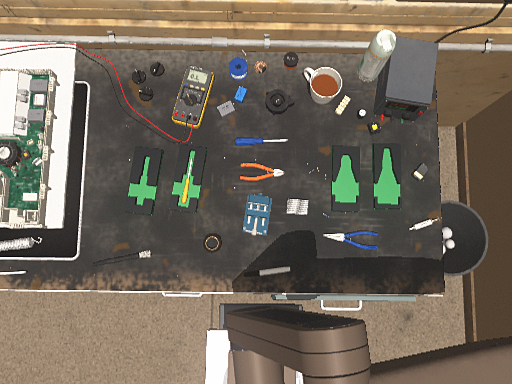

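View pics/side0.png

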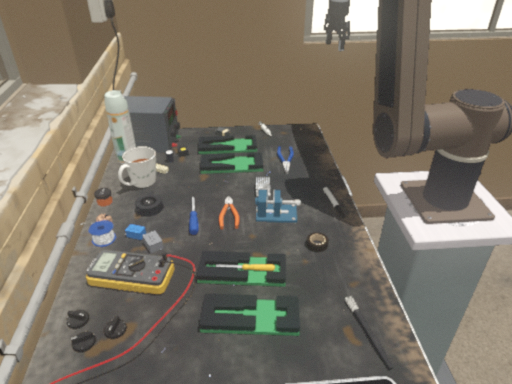

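Top picture: inserts with slots pointing up (handle ends toward the robot), at about (142,179), (189,176), (346,181) and (387,175). The long-nose is at (354,238) with handles to the right, the cutters at (261,172) and blue driver at (261,140) with handles to the left. The side view agrees, with the yellow driver lying in the second insert. I'll move the arm over the long-nose and look closer.

```bash
cat >> h.py <<'E'
def go(x,y,z,phi):
    """shift (mm, tool axes) and turn (deg rotvec) from measured pose to a tool-down pose with x_tool at yaw phi"""
    s=ctrl.get_state(); r=R.from_quat(s['tcp_rot']); p=np.radians(phi)
    t=R.from_matrix(np.array([[np.cos(p),np.sin(p),0],[np.sin(p),-np.cos(p),0],[0,0,-1]]))
    rv=np.degrees((r.inv()*t).as_rotvec()); d=r.inv().apply(np.array([x,y,z])-s['eef_pos'])*1000
    print('turn',rv.round(1),'shift',d.round(1),'rows',max(np.linalg.norm(rv)/10.7,np.linalg.norm(d)/62.5).round(1),'t',round(s['time'],2))
E
python3 -c "
from h import *
go(.42,-.29,.30,90)"
```

```text
turn [  0.    0.  -73.9] shift [ 322.8 -279.6  -46.7] rows 6.9 t 1.1
```

Careful with the scale: shifts go in shares of 800 mm and turns go in shares of 180 degrees. That gives: 323 mm / 800 = 0.4038, -280 mm / 800 = -0.35, -74 degrees / 180 = -0.4111.

Emit:
send_rows(rows="0 0 -0.4111 0.4038 -0.35 -0.0588 1;0 0 -0.4111 0.4038 -0.35 -0.0588 1;0 0 -0.4111 0.4038 -0.35 -0.0588 1;0 0 -0.4111 0.4038 -0.35 -0.0588 1;0 0 -0.4111 0.4038 -0.35 -0.0588 1;0 0 -0.4111 0.4038 -0.35 -0.0588 1;0 0 -0.4111 0.4038 -0.35 -0.0588 1;0 0 -0.4111 0.4038 -0.35 -0.0588 1")

```text
time: 2.1
eef_pos: [0.4218, -0.2869, 0.3014]
tcp_rot: [0.704, 0.71, 0.0, 0.001]
contact_force: [-0.2, -0.3, -0.3]
opening: 0.999
finger_force: 0.0
```

```bash
python3 - <<'E'
from h import *
s=ctrl.get_state();print(s['eef_pos'].round(4),s['tcp_rot'].round(4))
pc=ctrl.read_camera('wrist');save(pc,'w1')
E_=np.array(pc['extrinsics']);print(world([0,0,0],pc).round(3),pc['fx'],E_[:3,:3].round(2).tolist())
for n in N:
    print(n,[(world(d['position'],pc).round(3).tolist(),w2px(world(d['position'],pc),pc).round().tolist(),round(d['p'],2)) for d in ctrl.look_for(pc,n)[:1]])
E
```

```text
[ 0.4218 -0.2869  0.3014] [7.042e-01 7.100e-01 2.000e-04 1.000e-03]
[ 0.422 -0.203  0.421] 340.7277809109227 [[1.0, 0.01, 0.0], [0.01, -0.95, 0.33], [0.0, -0.33, -0.95]]
small_driver_grip []
blue_driver_grip []
cutters []
long_nose [([0.421, -0.261, 0.01], [252.0, 125.0], 0.78)]
insert_small_driver []
insert_blue_driver []
insert_cutters [([0.593, -0.242, 0.023], [403.0, 111.0], 0.56)]
insert_long_nose [([0.607, -0.362, 0.012], [397.0, 206.0], 0.78)]
tape_roll []
heat_sink [([0.513, -0.127, 0.004], [339.0, 0.0], 0.46)]
```

View pics/w1.png

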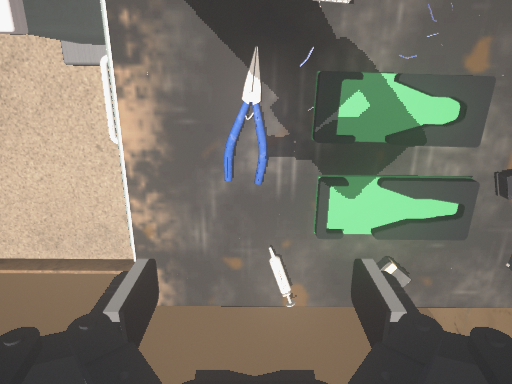

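Wrist view: the long-nose tip is at (256,47) and its handle ends at (229,181) and (259,183). The cutters' insert is the upper green one and the long-nose insert the lower one. I'll fit the pocket shapes.

```bash
cat >> h.py <<'E'
from scipy.optimize import minimize
HALF={'insert_long_nose':[(-86,9),(-60,12),(-22,16),(23,31),(23,40),(63,40),(63,32),(86,32)],
 'insert_cutters':[(-73,16),(-36,16),(10,31),(10,40),(50,40),(50,32),(73,32)],
 'insert_small_driver':[(-74,8),(-14,8),(-14,11.5),(12,11.5),(12,40),(52,40),(52,11.5),(74,11.5)],
 'insert_blue_driver':[(-86,8),(-11,8),(-11,16.5),(15,16.5),(15,40),(55,40),(55,16.5),(86,16.5)]}
def poly(n): h=HALF[n]; return np.array([(x,y) for y,x in h]+[(-x,y) for y,x in h[::-1]])/1000.
def place(pts,q,z):
    c,s=np.cos(q[2]),np.sin(q[2]); return np.c_[pts@np.array([[c,s],[-s,c]])+q[:2],np.full(len(pts),z)]
def render(n,q,pc,z):
    m=np.zeros((384,512),np.uint8); p=np.array([w2px(v,pc) for v in place(poly(n),q,z)])
    cv2.fillPoly(m,[np.round(p*16).astype(np.int32)],255,cv2.LINE_AA,4); return m/255.
def fit(n,pc,q0,extra=None):
    hsv=cv2.cvtColor(pc['color'],cv2.COLOR_RGB2HSV)
    g=cv2.inRange(hsv,(45,90,40),(85,255,255))
    if extra: g|=cv2.inRange(hsv,*extra)
    g=cv2.morphologyEx(g,cv2.MORPH_OPEN,np.ones((3,3)))/255.
    roi=np.zeros_like(g); b=np.array([w2px(v,pc) for v in place(np.array([[-.055,-.105],[.055,-.105],[.055,.105],[-.055,.105]]),q0,.02)])
    cv2.fillPoly(roi,[b.astype(np.int32)],1); g=g*roi
    def cost(q):
        m=np.minimum(render(n,q,pc,.01),render(n,q,pc,.024)); return 1-np.minimum(m,g).sum()/np.maximum(m,g).sum()
    best=min((minimize(cost,np.array(q0)+[dx,dy,dt],method='Nelder-Mead',options=dict(initial_simplex=np.array(q0)+[dx,dy,dt]+np.array([[0,0,0],[.006,0,0],[0,.006,0],[0,0,.05]]))) for dx in(-.006,.006) for dy in (-.004,.004) for dt in (-.05,.05)),key=lambda r:r.fun)
    print(n,best.x[:2].round(4),'yaw+y dir deg',round(np.degrees(best.x[2])+90,2),'1-IoU',round(best.fun,3)); return best.x
E
python3 - <<'E'
from h import *
pc=ctrl.read_camera('wrist')
a=fit('insert_cutters',pc,[.593,-.242,np.pi/2]); b=fit('insert_long_nose',pc,[.607,-.364,np.pi/2])
im=pc['color'].copy()
for n,q in (('insert_cutters',a),('insert_long_nose',b)):
    for z,c in((.01,(255,0,0)),(.024,(255,255,0))):
        cv2.polylines(im,[np.array([w2px(v,pc) for v in place(poly(n),q,z)]).round().astype(int)],True,c)
cv2.imwrite('pics/w1b.png',cv2.resize(cv2.cvtColor(im[20:260,200:500],cv2.COLOR_RGB2BGR),(750,600),interpolation=2))
t=px2w((256,47),.006,pc)[:2];h=(px2w((229,181),.006,pc)+px2w((259,183),.006,pc))[:2]/2
u=(h-t)/np.linalg.norm(h-t);print(t,h,np.linalg.norm(h-t),'yaw',np.degrees(np.arctan2(u[1],u[0])),'origin',(t+h)/2,'grip',t+u*.123)
hsv=cv2.cvtColor(pc['color'],cv2.COLOR_RGB2HSV);m=cv2.inRange(hsv,(100,130,60),(130,255,255));m[:90]=0;m[200:]=0
pts=np.array([px2w(p,.008,pc)[:2] for p in np.argwhere(m)[:,::-1]]);
v=np.array([-u[1],u[0]]);w=(pts-t)@v;l=(pts-t)@u
print('along',l.min(),l.max())
for k in (.11,.12,.13,.14):
    q=w[abs(l-k)<.003];print(k,q.min(),q.max())
E
```

```text
insert_cutters [ 0.5913 -0.2408] yaw+y dir deg 178.31 1-IoU 0.056
insert_long_nose [ 0.6016 -0.3632] yaw+y dir deg 179.14 1-IoU 0.074
[ 0.42226406 -0.17710924] [ 0.40725155 -0.33550468] 0.15910528348134864 yaw -95.41424638871824 origin [ 0.41475781 -0.25630696] grip [ 0.41065829 -0.29956048]
along 0.05819061784676552 0.1563324826325295
0.11 -0.023776141041330016 0.02188940743354866
0.12 -0.025280705967436822 0.025119669224004038
0.13 -0.024943038795410957 0.02715538452875349
0.14 -0.023022621566657322 0.02590260884132178
```

View pics/w1b.png

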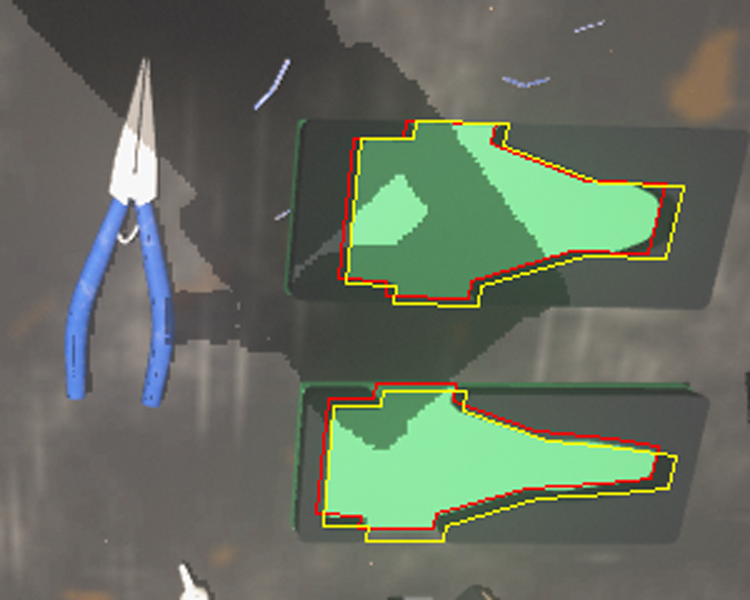

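```bash
python3 -c "
from h import *
print(ctrl.nose_length, ctrl.get_state()['opening'])
go(.4115,-.2996,.08,84.6)
go(.4115,-.2996,.025,84.6)"
```

```text
0.022 0.998893928031152
turn [-0.  -0.   5.5] shift [ -9.6  -8.3 220.2] rows 3.5 t 2.7
turn [-0.  -0.   5.5] shift [ -9.6  -8.3 275.2] rows 4.4 t 2.7
```

In the tool's units: 275 mm / 800 = 0.3438, 120 mm / 800 = 0.15, 5.5 degrees / 180 = 0.0306.

Emit:
send_rows(rows="0 0 0.0306 -0.012 -0.0104 0.075 0.7;0 0 0.0306 -0.012 -0.0104 0.15 0.7;0 0 0.0306 -0.012 -0.0104 0.225 0.7;0 0 0.0306 -0.012 -0.0104 0.2875 0.7;0 0 0.0306 -0.012 -0.0104 0.325 0.7;0 0 0.0306 -0.012 -0.0104 0.3438 0.7;0 0 0.0306 -0.012 -0.0104 0.3438 0.7;0 0 0.0306 -0.012 -0.0104 0.3438 0.7")

```text
time: 3.7
eef_pos: [0.4128, -0.3003, 0.0269]
tcp_rot: [0.739, 0.673, 0.0, 0.002]
contact_force: [0.1, 0.2, 0.4]
opening: 0.853
finger_force: 0.0
```

In the tool's units: 3 mm / 800 = 0.0038, 2 mm / 800 = 0.0025.

Emit:
send_rows(rows="0 0 0 0 0 0.0025 0.7;0 0 0 0 0 0.0038 0.7;0 0 0 0 0 0.0038 0.7")

```text
time: 4.08
eef_pos: [0.4119, -0.2993, 0.0226]
tcp_rot: [0.739, 0.673, -0.0, 0.0]
contact_force: [0.6, 0.1, 0.1]
opening: 0.852
finger_force: 0.0
```

In the tool's units: 3 mm / 800 = 0.0038, 2 mm / 800 = 0.0025.

Emit:
send_rows(rows="0 0 0 0 0 0.0025 0.7;0 0 0 0 0 0.0038 0.7;0 0 0 0 0 0.0038 0.7")

```text
time: 4.45
eef_pos: [0.4117, -0.2991, 0.0191]
tcp_rot: [0.739, 0.673, 0.0, -0.0]
contact_force: [0.3, -0.7, 0.2]
opening: 0.851
finger_force: 0.0
```

Emit:
send_rows(rows="0 0 0 0 0 0 -1;0 0 0 0 0 0 -1;0 0 0 0 0 0 -1;0 0 0 0 0 0 -1;0 0 0 0 0 0 -1", grip_force=50)

```text
time: 5.08
eef_pos: [0.4121, -0.2995, 0.0197]
tcp_rot: [0.739, 0.673, -0.0, 0.0]
contact_force: [-0.2, 0.9, 4.7]
opening: 0.598
finger_force: 52.3
```

In the tool's units: -110 mm / 800 = -0.1375, -60 mm / 800 = -0.075.

Emit:
send_rows(rows="0 0 0 0 0 -0.025 -1;0 0 0 0 0 -0.075 -1;0 0 0 0 0 -0.1375 -1;0 0 0 0 0 -0.1375 -1")

```text
time: 5.58
eef_pos: [0.4137, -0.3011, 0.1331]
tcp_rot: [0.739, 0.673, 0.0, 0.004]
contact_force: [-0.3, 0.2, -0.9]
opening: 0.596
finger_force: 52.8
```

```bash
python3 - <<'E'
from h import *
pc=ctrl.read_camera('wrist');save(pc,'w2');s=ctrl.get_state();print(s['opening'],s['eef_pos'])
a=np.radians(179.1);u=np.array([np.cos(a),np.sin(a)]);p=np.array([.6016,-.3632])+u*.043;print(p)
go(p[0],p[1],.12,-.9)
E
```

```text
0.5925738831944223 [ 0.41235682 -0.29972565  0.13043914]
[ 0.5586053  -0.36252459]
turn [ 0.2 -0.  85.5] shift [-48.9 151.4  10.9] rows 8.0 t 5.62
```

View pics/w2.png

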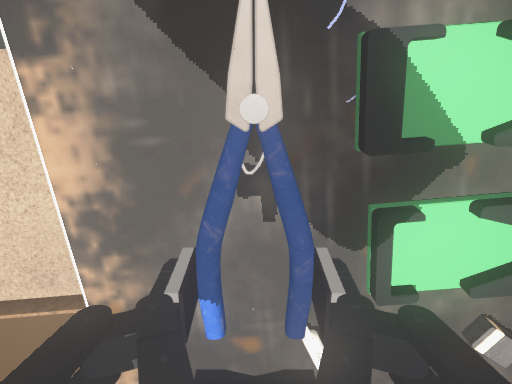

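Long-nose pliers are held straight; handle ends at rows ~337 and the pivot at (254,108).

In the tool's units: 151.5 mm / 800 = 0.1894, -49 mm / 800 = -0.0613, 85.5 degrees / 180 = 0.475.

Emit:
send_rows(rows="0 0 0.475 -0.0613 0.1894 0.0138 -1;0 0 0.475 -0.0613 0.1894 0.0138 -1;0 0 0.475 -0.0613 0.1894 0.0138 -1;0 0 0.475 -0.0613 0.1894 0.0138 -1;0 0 0.475 -0.0613 0.1894 0.0138 -1;0 0 0.475 -0.0613 0.1894 0.0138 -1;0 0 0.475 -0.0613 0.1894 0.0138 -1;0 0 0.475 -0.0613 0.1894 0.0138 -1")

```text
time: 6.62
eef_pos: [0.5564, -0.3607, 0.1141]
tcp_rot: [1.0, -0.01, -0.003, -0.002]
contact_force: [0.3, 0.5, -1.3]
opening: 0.595
finger_force: 53.0
```

```bash
python3 - <<'E'
from h import *
pc=ctrl.read_camera('wrist');save(pc,'w3');s=ctrl.get_state();print(s['opening'],s['eef_pos'])
go(.5586,-.3625,.05,-.9);go(.5586,-.3625,.031,-.9)
hs=cv2.cvtColor(pc['color'],cv2.COLOR_RGB2HSV);m=cv2.inRange(hs,(100,130,40),(130,255,255));p=np.argwhere(m);print(p[:,0].max())
print(px2w((256,337),.11,pc)[:2])
fit('insert_long_nose',pc,[.6016,-.3632,np.pi/2])
E
```

```text
0.5954377504056739 [ 0.55642536 -0.36071589  0.11424443]
turn [-0.2  0.3 -0.5] shift [ 2.5  2.  64.2] rows 1.0 t 6.67
turn [-0.2  0.3 -0.5] shift [ 2.6  2.1 83.2] rows 1.3 t 6.67
338
[ 0.52921018 -0.36047119]
insert_long_nose [ 0.6001 -0.3659] yaw+y dir deg 177.39 1-IoU 0.829
```

View pics/w3.png

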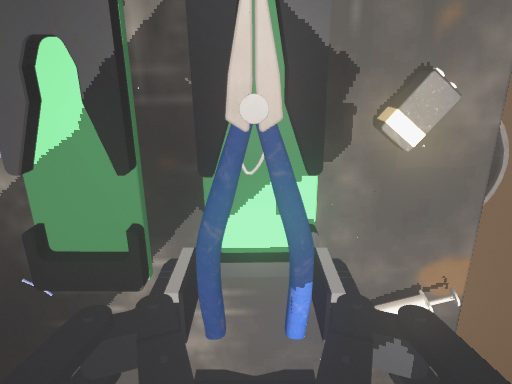

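The pliers hang over the long-nose pocket, with the channel around row 220 and the tool centred on it. Lowering.

In the tool's units: 82 mm / 800 = 0.1025, 79 mm / 800 = 0.0988, -0.5 degrees / 180 = -0.0028.

Emit:
send_rows(rows="-0.0011 0.0017 -0.0028 0.0031 0.0025 0.0375 -1;-0.0011 0.0017 -0.0028 0.0031 0.0025 0.075 -1;-0.0011 0.0017 -0.0028 0.0031 0.0025 0.09 -1;-0.0011 0.0017 -0.0028 0.0031 0.0025 0.0988 -1;-0.0011 0.0017 -0.0028 0.0031 0.0025 0.1025 -1;-0.0011 0.0017 -0.0028 0.0031 0.0025 0.1025 -1;-0.0011 0.0017 -0.0028 0.0031 0.0025 0.1025 -1")

```text
time: 7.55
eef_pos: [0.5603, -0.364, 0.0368]
tcp_rot: [1.0, -0.003, 0.002, 0.002]
contact_force: [-3.5, 1.4, -1.7]
opening: 0.597
finger_force: 53.1
```

Emit:
send_rows(rows="0 0 0 0 0 0 -1;0 0 0 0 0 0 -1")

```text
time: 7.8
eef_pos: [0.5603, -0.364, 0.0364]
tcp_rot: [1.0, -0.003, 0.002, 0.002]
contact_force: [-4.1, 2.5, -1.7]
opening: 0.593
finger_force: 53.1
```

```bash
python3 - <<'E'
from h import *
s=ctrl.get_state();print(s['eef_pos'],s['contact_force'])
go(.5586,-.3625,.0305,-.9)
E
```

```text
[ 0.5602881  -0.36398453  0.03641164] [-4.08672038  2.46493326 -1.73581536]
turn [ 0.2 -0.3  0.6] shift [-1.7 -1.5  5.9] rows 0.1 t 7.8
```

In the tool's units: 5 mm / 800 = 0.0063, -1.7 mm / 800 = -0.0021, 0.5 degrees / 180 = 0.0028.

Emit:
send_rows(rows="0 0 0.0028 -0.0021 -0.0019 0.0025 -1;0 0 0.0028 -0.0021 -0.0019 0.0063 -1;0 0 0.0028 -0.0021 -0.0019 0.0063 -1;0 0 0.0028 -0.0021 -0.0019 0.0063 -1")

```text
time: 8.3
eef_pos: [0.5593, -0.3629, 0.0315]
tcp_rot: [1.0, -0.008, 0.003, 0.002]
contact_force: [-0.3, 0.3, -1.4]
opening: 0.593
finger_force: 53.0
```

In the tool's units: -150 mm / 800 = -0.1875, -90 mm / 800 = -0.1125.

Emit:
send_rows(rows="0 0 0 0 0 0 0.7;0 0 0 0 0 0 0.7;0 0 0 0 0 0 0.7;0 0 0 0 0 -0.0375 0.7;0 0 0 0 0 -0.1125 0.7;0 0 0 0 0 -0.1875 0.7;0 0 0 0 0 -0.1875 0.7")

```text
time: 9.18
eef_pos: [0.5612, -0.3647, 0.1898]
tcp_rot: [1.0, -0.007, 0.008, 0.007]
contact_force: [0.6, -0.3, -0.4]
opening: 0.853
finger_force: 0.0
```

```bash
python3 - <<'E'
from h import *
pc=ctrl.read_camera('wrist');save(pc,'w4');s=ctrl.get_state();print(s['eef_pos'],s['contact_force'])
go(.63,.03,.30,90)
E
```

```text
[ 0.55965489 -0.3633959   0.18566743] [-0.75972535 -0.52855858 -0.46298566]
turn [  0.9  -0.1 -90.9] shift [  65.8 -393.4 -117. ] rows 8.5 t 9.22
```

View pics/w4.png

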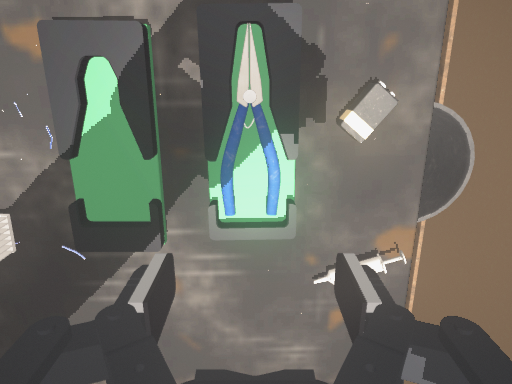

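Long-nose seated, centred in its pocket (tip at (249,26), handle ends near (229,213) and (272,212)). Next: look at the cutters and blue driver.

In the tool's units: -333 mm / 800 = -0.4163, -115 mm / 800 = -0.1438, -91 degrees / 180 = -0.5056.

Emit:
send_rows(rows="0 0 -0.5056 0.1 -0.4163 -0.1438 0.8;0 0 -0.5056 0.1 -0.4163 -0.1438 0.8;0 0 -0.5056 0.1 -0.4163 -0.1438 0.8;0 0 -0.5056 0.1 -0.4163 -0.1438 0.8;0 0 -0.5056 0.1 -0.4163 -0.1438 0.8;0 0 -0.5056 0.1 -0.4163 -0.1438 0.8;0 0 -0.5056 0.1 -0.4163 -0.1438 0.8;0 0 -0.5056 0.1 -0.4163 -0.1438 0.8")

```text
time: 10.22
eef_pos: [0.6419, -0.0287, 0.2932]
tcp_rot: [0.734, 0.679, -0.0, 0.002]
contact_force: [0.2, 0.4, -0.1]
opening: 0.902
finger_force: 0.0
```

In the tool's units: -5 degrees / 180 = -0.0278.

Emit:
send_rows(rows="0 0 -0.0278 0 0 0 0.8;0 0 -0.0278 0 0 0 0.8")

```text
time: 10.48
eef_pos: [0.6418, -0.0298, 0.2931]
tcp_rot: [0.707, 0.707, -0.0, 0.001]
contact_force: [0.4, 1.0, 0.0]
opening: 0.898
finger_force: 0.0
```

```bash
python3 - <<'E'
from h import *
s=ctrl.get_state();print(s['eef_pos'].round(4),s['tcp_rot'].round(4))
pc=ctrl.read_camera('wrist');save(pc,'w5')
for n in N[1:3]:
    print(n,[(world(d['position'],pc).round(3).tolist(),w2px(world(d['position'],pc),pc).round().tolist(),round(d['p'],2)) for d in ctrl.look_for(pc,n)[:1]])
E
```

```text
[ 0.6418 -0.0298  0.2931] [ 7.069e-01  7.073e-01 -4.000e-04  1.500e-03]
blue_driver_grip []
cutters [([0.607, 0.016, 0.015], [223.0, 109.0], 0.71)]
```

View pics/w5.png

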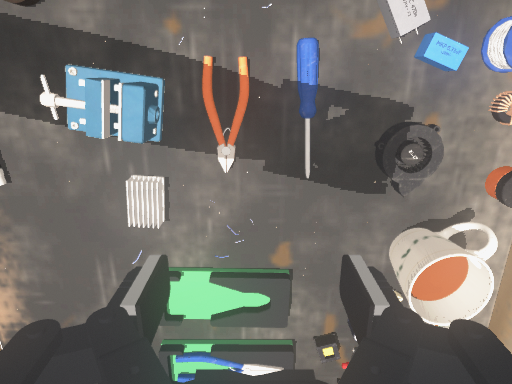

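Cutters: handle ends (208,57) and (243,58), jaw tip (226,172). Blue driver: handle end (309,38), blade tip (307,178). The vise is at (115,100) and the heat sink at (146,202), both clear of the grasps.

```bash
python3 - <<'E'
from h import *
pc=ctrl.read_camera('wrist')
fit('insert_cutters',pc,[.5913,-.2408,np.pi/2])
def line(t,h,L,g):
    u=(h-t)/np.linalg.norm(h-t);print('len',np.linalg.norm(h-t),'yaw',np.degrees(np.arctan2(u[1],u[0])),'grip',t+u*g);return u
t=px2w((226,172),.006,pc)[:2];h=(px2w((208,57),.006,pc)+px2w((243,57.5),.006,pc))[:2]/2
u=line(t,h,.133,.0965);v=np.array([-u[1],u[0]])
hs=cv2.cvtColor(pc['color'],cv2.COLOR_RGB2HSV)
m=cv2.inRange(hs,(4,150,80),(18,255,255));m[:50]=0;m[160:]=0;m[:,:190]=0;m[:,265:]=0
P=np.array([px2w(p,.008,pc)[:2] for p in np.argwhere(m)[:,::-1]]);w=(P-t)@v;l=(P-t)@u;print('end',l.max())
for k in (.07,.085,.0965,.11):
    q=w[abs(l-k)<.003];print(k,q.min().round(4),q.max().round(4),(q.min()+q.max())/2)
m=cv2.inRange(hs,(100,130,50),(130,255,255));m[:20]=0;m[130:]=0;m[:,:285]=0;m[:,330:]=0
P=np.argwhere(m)[:,::-1].astype(float);W=np.array([px2w(p,.013,pc)[:2] for p in P])
t=px2w((307,178),.012,pc)[:2];h=px2w((309,38),.012,pc)[:2];u=line(t,h,.16,.115)
vx=cv2.fitLine(W.astype(np.float32),cv2.DIST_L2,0,.01,.01).ravel();print('fitline yaw',np.degrees(np.arctan2(vx[1],vx[0])),'handle centre',W.mean(0))
l=(W-t)@u;print('handle',l.min(),l.max())
E
```

```text
insert_cutters [ 0.5928 -0.2383] yaw+y dir deg 177.99 1-IoU 0.196
len 0.13264703219617086 yaw 88.61384055425657 grip [0.6109592  0.03501678]
end 0.1333290454064234
0.07 -0.0191 0.0217 0.001290066384226905
0.085 -0.0236 0.026 0.0011960620404161456
0.0965 -0.0246 0.0269 0.001160346034839289
0.11 -0.0244 0.0265 0.0010731519189948312
len 0.15790183917234515 yaw 92.05205472602142 grip [0.704479  0.0473011]
fitline yaw -87.038895 handle centre [0.70120672 0.05773101]
handle 0.07532870052934741 0.15813236249014748
```

```bash
python3 -c "
from h import *
go(.610,.035,.025,88.6);go(.610,.035,.019,88.6)"
```

```text
turn [0.2 0.2 1.4] shift [ 65.9 -33.3 269.4] rows 4.5 t 10.68
turn [0.2 0.2 1.4] shift [ 65.9 -33.4 275.4] rows 4.6 t 10.68
```

In the tool's units: 265 mm / 800 = 0.3313, 180 mm / 800 = 0.225, 1.4 degrees / 180 = 0.0078.

Emit:
send_rows(rows="0 0 0.0078 0.0825 -0.0413 0.075 0.7;0 0 0.0078 0.0825 -0.0413 0.15 0.7;0 0 0.0078 0.0825 -0.0413 0.225 0.7;0 0 0.0078 0.0825 -0.0413 0.275 0.7;0 0 0.0078 0.0825 -0.0413 0.3125 0.7;0 0 0.0078 0.0825 -0.0413 0.3313 0.7;0 0 0.0078 0.0825 -0.0413 0.3313 0.7;0 0 0.0078 0.0825 -0.0413 0.3313 0.7")

```text
time: 11.68
eef_pos: [0.6124, 0.0348, 0.0322]
tcp_rot: [0.715, 0.699, 0.002, 0.005]
contact_force: [0.4, 0.6, 0.4]
opening: 0.85
finger_force: 0.0
```

```bash
python3 -c "
from h import *
print(ctrl.get_state()['eef_pos'])
go(.610,.035,.019,88.6)"
```

```text
[0.61238725 0.03482942 0.03221114]
turn [0.5 0.2 0.1] shift [ 0.2 -2.5 13.2] rows 0.2 t 11.68
```

In the tool's units: 11 mm / 800 = 0.0138, 6 mm / 800 = 0.0075, 0.5 degrees / 180 = 0.0028.

Emit:
send_rows(rows="0.0028 0 0 0 -0.0025 0.0075 0.7;0.0028 0 0 0 -0.0025 0.0138 0.7;0.0028 0 0 0 -0.0025 0.0138 0.7;0.0028 0 0 0 -0.0025 0.0138 0.7")

```text
time: 12.18
eef_pos: [0.6088, 0.035, 0.0192]
tcp_rot: [0.715, 0.699, -0.002, -0.0]
contact_force: [-0.1, 0.5, 0.5]
opening: 0.848
finger_force: 0.0
```

Emit:
send_rows(rows="0 0 0 0 0 0 -1;0 0 0 0 0 0 -1;0 0 0 0 0 0 -1;0 0 0 0 0 0 -1;0 0 0 0 0 0 -1")

```text
time: 12.8
eef_pos: [0.6092, 0.0351, 0.0197]
tcp_rot: [0.715, 0.699, -0.002, 0.0]
contact_force: [-0.5, 1.1, 5.5]
opening: 0.593
finger_force: 52.4
```

In the tool's units: -110 mm / 800 = -0.1375, -60 mm / 800 = -0.075.

Emit:
send_rows(rows="0 0 0 0 0 -0.025 -1;0 0 0 0 0 -0.075 -1;0 0 0 0 0 -0.1375 -1;0 0 0 0 0 -0.1375 -1")

```text
time: 13.3
eef_pos: [0.6125, 0.0351, 0.1353]
tcp_rot: [0.715, 0.699, 0.001, 0.004]
contact_force: [0.1, -0.8, -1.3]
opening: 0.593
finger_force: 52.6
```

```bash
python3 - <<'E'
from h import *
s=ctrl.get_state();print(s['opening'],s['eef_pos'])
a=np.radians(178.2);u=np.array([np.cos(a),np.sin(a)]);p=np.array([.5918,-.2402])+u*.030;print(p)
go(p[0],p[1],.12,178.2)
E
```

```text
0.5933169519007068 [0.61253183 0.03506258 0.13528852]
[ 0.5618148  -0.23925768]
turn [  0.1   0.5 -89.5] shift [-275.3  -44.6   16.2] rows 8.4 t 13.3
```

In the tool's units: -275 mm / 800 = -0.3438, -44 mm / 800 = -0.055, -89.5 degrees / 180 = -0.4972.

Emit:
send_rows(rows="0 0 -0.4972 -0.3438 -0.055 0.0188 -1;0 0 -0.4972 -0.3438 -0.055 0.0188 -1;0 0 -0.4972 -0.3438 -0.055 0.0188 -1;0 0 -0.4972 -0.3438 -0.055 0.0188 -1;0 0 -0.4972 -0.3438 -0.055 0.0188 -1;0 0 -0.4972 -0.3438 -0.055 0.0188 -1;0 0 -0.4972 -0.3438 -0.055 0.0188 -1;0 0 -0.4972 -0.3438 -0.055 0.0188 -1")

```text
time: 14.3
eef_pos: [0.5576, -0.2383, 0.1137]
tcp_rot: [0.066, 0.998, -0.001, -0.003]
contact_force: [0.4, -0.7, -1.8]
opening: 0.593
finger_force: 52.7
```

```bash
python3 - <<'E'
from h import *
go(.5618,-.2393,.06,178.2)
E
```

```text
turn [-0.1 -0.4 -5.7] shift [-4.6 -0.3 53.7] rows 0.9 t 14.3
```

In the tool's units: 50 mm / 800 = 0.0625, -4.6 mm / 800 = -0.0058, -5.7 degrees / 180 = -0.0317.

Emit:
send_rows(rows="0 0 -0.0317 -0.0058 -0.0004 0.0375 -1;0 0 -0.0317 -0.0058 -0.0004 0.0625 -1;0 0 -0.0317 -0.0058 -0.0004 0.0625 -1;0 0 -0.0317 -0.0058 -0.0004 0.0625 -1")

```text
time: 14.8
eef_pos: [0.5633, -0.2397, 0.0654]
tcp_rot: [0.019, 1.0, -0.002, -0.002]
contact_force: [-0.4, -0.4, -1.3]
opening: 0.596
finger_force: 52.7
```

```bash
python3 - <<'E'
from h import *
go(.5618,-.2393,.0315,178.2)
pc=ctrl.read_camera('wrist');save(pc,'w6')
E
```

```text
turn [-0.2 -0.2 -0.4] shift [ 1.4  0.5 33.9] rows 0.5 t 14.8
```

View pics/w6.png

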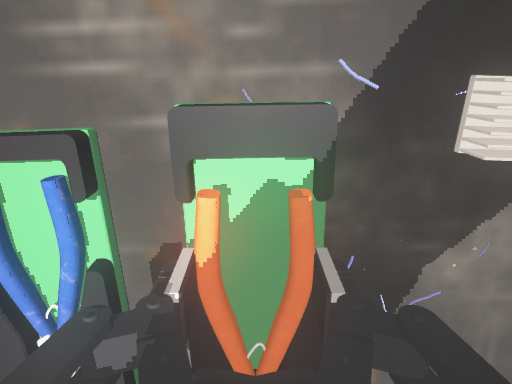

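Cutters are centred above their pocket (handles at columns 208 and 301, pocket 194–315 wide). Lowering and releasing.

In the tool's units: 31 mm / 800 = 0.0388, 29 mm / 800 = 0.0363, -0.4 degrees / 180 = -0.0022.

Emit:
send_rows(rows="0 0 -0.0022 0.0013 0 0.015 -1;0 0 -0.0022 0.0013 0 0.0275 -1;0 0 -0.0022 0.0013 0 0.0363 -1;0 0 -0.0022 0.0013 0 0.0388 -1;0 0 -0.0022 0.0013 0 0.0388 -1;0 0 -0.0022 0.0013 0 0.0388 -1")

```text
time: 15.6
eef_pos: [0.5624, -0.2399, 0.0346]
tcp_rot: [0.015, 1.0, -0.002, -0.001]
contact_force: [0.4, -0.7, -2.0]
opening: 0.597
finger_force: 52.7
```

Emit:
send_rows(rows="0 0 0 0 0 0.0038 -1;0 0 0 0 0 0.005 -1;0 0 0 0 0 0.005 -1;0 0 0 0 0 0.005 0.7;0 0 0 0 0 0.005 0.7;0 0 0 0 0 0.005 0.7;0 0 0 0 0 -0.05 0.7;0 0 0 0 0 -0.125 0.7")

```text
time: 16.6
eef_pos: [0.5611, -0.2386, 0.1332]
tcp_rot: [0.015, 1.0, -0.0, -0.004]
contact_force: [0.9, -0.9, -0.5]
opening: 0.851
finger_force: 0.0
```

```bash
python3 - <<'E'
from h import *
go(.50,.28,.30,0)
go(.50,.28,.30,180)
pc=ctrl.read_camera('wrist');save(pc,'w7')
E
```

```text
turn [-7.000e-01  1.000e-01  1.782e+02] shift [  78.2  516.3 -166.7] rows 16.7 t 16.6
turn [-0.  -0.4 -1.8] shift [  78.2  516.3 -166.7] rows 8.8 t 16.6
```

View pics/w7.png

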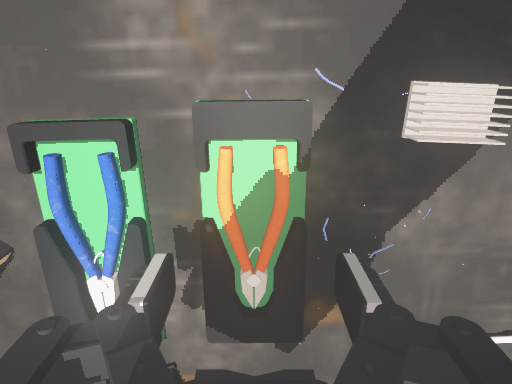

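Cutters are in their pocket. Now to the driver inserts.

In the tool's units: 530 mm / 800 = 0.6625, -187 mm / 800 = -0.2338, -1.5 degrees / 180 = -0.0083.

Emit:
send_rows(rows="0 0 -0.0083 -0.025 0.1625 -0.125 0.8;0 0 -0.0083 -0.0925 0.6625 -0.2338 0.8;0 0 -0.0083 -0.0925 0.6625 -0.2338 0.8;0 0 -0.0083 -0.0925 0.6625 -0.2338 0.8;0 0 -0.0083 -0.0925 0.6625 -0.2338 0.8;0 0 -0.0083 -0.0925 0.6625 -0.2338 0.8;0 0 -0.0083 -0.0925 0.6625 -0.2338 0.8;0 0 -0.0083 -0.0925 0.6625 -0.2338 0.8")

```text
time: 17.65
eef_pos: [0.6421, 0.2244, 0.2995]
tcp_rot: [0.002, 1.0, -0.002, -0.001]
contact_force: [1.1, -0.0, 0.3]
opening: 0.899
finger_force: 0.0
```

```bash
python3 - <<'E'
from h import *
go(.635,.29,.32,180)
E
```

```text
turn [-0.2 -0.2 -0.2] shift [  7.4  65.5 -20.7] rows 1.1 t 17.65
```

In the tool's units: 65 mm / 800 = 0.0813, -20 mm / 800 = -0.025.

Emit:
send_rows(rows="0 0 0 0.0088 0.0813 -0.025 0.8;0 0 0 0.0088 0.0813 -0.025 0.8;0 0 0 0.0088 0.0813 -0.025 0.8")

```text
time: 18.02
eef_pos: [0.6351, 0.2877, 0.3183]
tcp_rot: [0.002, 1.0, -0.002, -0.002]
contact_force: [0.4, 0.0, -0.4]
opening: 0.897
finger_force: 0.0
```

```bash
python3 - <<'E'
from h import *
pc=ctrl.read_camera('wrist')
for n in (N[0],N[4],N[5]):
    print(n,[(world(d['position'],pc).round(3).tolist(),round(d['p'],2)) for d in ctrl.look_for(pc,n)[:1]])
ye=((18,90,90),(38,255,255))
a=fit('insert_small_driver',pc,[.582,.36,np.pi/2]); b=fit('insert_blue_driver',pc,[.592,.224,np.pi/2],((0,0,140),(40,255,255)))
im=pc['color'].copy()
for n,q in (('insert_small_driver',a),('insert_blue_driver',b)):
    for z,c in((.01,(255,0,0)),(.024,(255,255,0))):
        cv2.polylines(im,[np.array([w2px(v,pc) for v in place(poly(n),q,z)]).round().astype(int)],True,c)
cv2.imwrite('pics/w8.png',cv2.resize(cv2.cvtColor(im[0:340,60:460],cv2.COLOR_RGB2BGR),(700,595),interpolation=2))
m=cv2.inRange(cv2.cvtColor(pc['color'],cv2.COLOR_RGB2HSV),*ye);
k,l,st,c=cv2.connectedComponentsWithStats(m);i=1+st[1:,4].argmax();print(st[i])
W=np.array([px2w(p,.018,pc)[:2] for p in np.argwhere(l==i)[:,::-1]],np.float32);v=cv2.fitLine(W,cv2.DIST_L2,0,.01,.01).ravel()
t=(W-W.mean(0))@v[:2];print('centre',W.mean(0),'yaw',np.degrees(np.arctan2(v[1],v[0])),t.min(),t.max())
E
```

```text
small_driver_grip [([0.558, 0.23, 0.021], 0.73)]
insert_small_driver [([0.563, 0.357, 0.022], 0.87)]
insert_blue_driver [([0.583, 0.23, 0.023], 0.78)]
insert_small_driver [0.5767 0.3564] yaw+y dir deg 172.91 1-IoU 0.478
insert_blue_driver [0.5846 0.2271] yaw+y dir deg 172.14 1-IoU 0.16
[200  38  16  68 734]
centre [0.5460245  0.23208967] yaw -7.9689393 -0.034214802 0.04026836
```

View pics/w8.png

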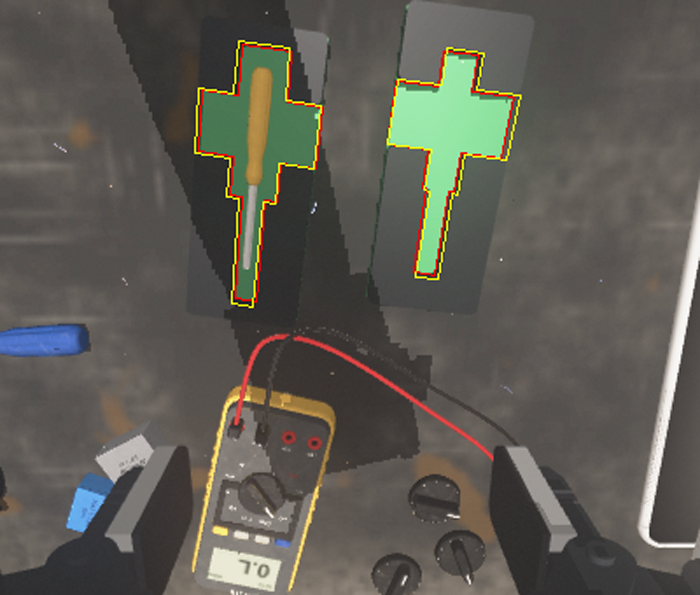

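Overlay: both fits lie on the pocket outlines; the yellow driver lies centred in the blue driver's pocket (handle at (257,125) in the crop). Grasp it.

```bash
python3 -c "
from h import *
go(.546,.2321,.06,172)"
```

```text
turn [-0.2 -0.3  7.6] shift [ 87.9 -53.2 258.3] rows 4.4 t 18.23
```

In the tool's units: 258 mm / 800 = 0.3225, 240 mm / 800 = 0.3, 7.6 degrees / 180 = 0.0422.

Emit:
send_rows(rows="0 0 0.0422 0.05 -0.0375 0.0375 0.4;0 0 0.0422 0.11 -0.0663 0.1 0.4;0 0 0.0422 0.11 -0.0663 0.175 0.4;0 0 0.0422 0.11 -0.0663 0.25 0.4;0 0 0.0422 0.11 -0.0663 0.3 0.4;0 0 0.0422 0.11 -0.0663 0.3225 0.4;0 0 0.0422 0.11 -0.0663 0.3225 0.4;0 0 0.0422 0.11 -0.0663 0.3225 0.4")

```text
time: 19.23
eef_pos: [0.5481, 0.2342, 0.0635]
tcp_rot: [0.069, 0.998, -0.001, 0.0]
contact_force: [-0.1, -0.4, 1.0]
opening: 0.703
finger_force: 0.0
```

```bash
python3 -c "
from h import *
go(.546,.2321,.034,172)"
```

```text
turn [-0.1  0.1  0.1] shift [ 1.8 -2.3 29.5] rows 0.5 t 19.23
```

In the tool's units: 27 mm / 800 = 0.0338, 24 mm / 800 = 0.03.

Emit:
send_rows(rows="0 0 0 0.0019 -0.0025 0.0188 0.4;0 0 0 0.0019 -0.0025 0.03 0.4;0 0 0 0.0019 -0.0025 0.0338 0.4;0 0 0 0.0019 -0.0025 0.0338 0.4;0 0 0 0.0019 -0.0025 0.0338 0.4")

```text
time: 19.85
eef_pos: [0.5446, 0.2323, 0.0343]
tcp_rot: [0.068, 0.998, -0.002, -0.001]
contact_force: [-0.6, -0.5, 0.2]
opening: 0.699
finger_force: 0.0
```

Emit:
send_rows(rows="0 0 0 0 0 0 -1;0 0 0 0 0 0 -1;0 0 0 0 0 0 -1;0 0 0 0 0 0 -1;0 0 0 0 0 0 -1;0 0 0 0 0 0 -1", grip_force=40)

```text
time: 20.6
eef_pos: [0.5445, 0.2322, 0.0344]
tcp_rot: [0.068, 0.998, -0.002, -0.001]
contact_force: [-0.2, -0.7, 2.8]
opening: 0.129
finger_force: 39.3
```

In the tool's units: -70 mm / 800 = -0.0875, -50 mm / 800 = -0.0625.

Emit:
send_rows(rows="0 0 0 0 0 -0.0188 -1;0 0 0 0 0 -0.0625 -1;0 0 0 0 0 -0.0875 -1;0 0 0 0 0 -0.0875 -1")

```text
time: 21.1
eef_pos: [0.546, 0.2328, 0.1065]
tcp_rot: [0.068, 0.998, -0.001, 0.001]
contact_force: [-0.5, -0.4, -1.5]
opening: 0.134
finger_force: 39.1
```

```bash
python3 - <<'E'
from h import *
a=np.radians(172.9);u=np.array([np.cos(a),np.sin(a)]);p=np.array([.5767,.3564])+u*.0315;print(p,ctrl.get_state()['opening'])
go(p[0],p[1],.09,172.9)
E
```

```text
[0.54544154 0.36029345] 0.1344197629848142
turn [-0.1  0.1 -0.7] shift [ 18.  126.2  16.3] rows 2.1 t 21.1
```

In the tool's units: 126 mm / 800 = 0.1575, 60 mm / 800 = 0.075, -0.7 degrees / 180 = -0.0039.

Emit:
send_rows(rows="0 0 -0.0039 0.01 0.075 0.0063 -1;0 0 -0.0039 0.0225 0.1575 0.02 -1;0 0 -0.0039 0.0225 0.1575 0.02 -1;0 0 -0.0039 0.0225 0.1575 0.02 -1;0 0 -0.0039 0.0225 0.1575 0.02 -1")

```text
time: 21.72
eef_pos: [0.5438, 0.3584, 0.0871]
tcp_rot: [0.063, 0.998, -0.002, -0.002]
contact_force: [0.4, -0.5, -0.9]
opening: 0.131
finger_force: 39.3
```

```bash
python3 - <<'E'
from h import *
pc=ctrl.read_camera('wrist');save(pc,'w9')
go(.5454,.3603,.0355,172.9)
E
```

```text
turn [-0.2 -0.2 -0.1] shift [-1.3  2.4 51.9] rows 0.8 t 21.77
```

View pics/w9.png

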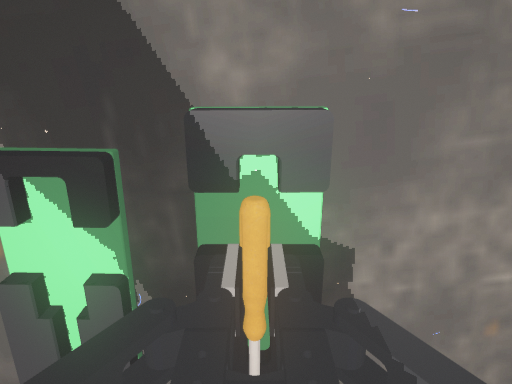

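Yellow driver held straight; it hangs over its pocket (handle column 255, pocket 258). Lowering with the small correction.

In the tool's units: 46 mm / 800 = 0.0575, 2.4 mm / 800 = 0.003.

Emit:
send_rows(rows="0 0 0 -0.0013 0.003 0.0188 -1;0 0 0 -0.0013 0.003 0.0375 -1;0 0 0 -0.0013 0.003 0.0525 -1;0 0 0 -0.0013 0.003 0.0575 -1;0 0 0 -0.0013 0.003 0.0575 -1;0 0 0 -0.0013 0.003 0.0575 -1")

```text
time: 22.52
eef_pos: [0.5454, 0.362, 0.0423]
tcp_rot: [0.062, 0.998, -0.001, -0.001]
contact_force: [-0.2, 0.3, -0.6]
opening: 0.137
finger_force: 39.3
```

```bash
python3 - <<'E'
from h import *
go(.5454,.3603,.0355,172.9)
E
```

```text
turn [-0.2 -0.1 -0. ] shift [-0.2 -1.7  6.8] rows 0.1 t 22.52
```

In the tool's units: 6.5 mm / 800 = 0.0081, 4 mm / 800 = 0.005.

Emit:
send_rows(rows="0 0 0 0 -0.0019 0.005 -1;0 0 0 0 -0.0019 0.0081 -1;0 0 0 0 -0.0019 0.0081 -1;0 0 0 0 -0.0019 0.0081 0.1;0 0 0 0 -0.0019 0.0081 0.1;0 0 0 0 -0.0019 0.0081 0.1;0 0 0 0 -0.0019 0.0081 0.1")

```text
time: 23.4
eef_pos: [0.5449, 0.3603, 0.0353]
tcp_rot: [0.062, 0.998, -0.002, -0.002]
contact_force: [-0.4, 0.2, -0.2]
opening: 0.546
finger_force: 0.0
```

In the tool's units: -130 mm / 800 = -0.1625, -90 mm / 800 = -0.1125.

Emit:
send_rows(rows="0 0 0 0 0 -0.0375 0.1;0 0 0 0 0 -0.1125 0.1;0 0 0 0 0 -0.1625 0.1;0 0 0 0 0 -0.1625 0.1")

```text
time: 23.9
eef_pos: [0.5478, 0.3619, 0.1708]
tcp_rot: [0.062, 0.998, 0.001, 0.003]
contact_force: [0.4, 0.1, -0.6]
opening: 0.548
finger_force: 0.0
```

```bash
python3 - <<'E'
from h import *
pc=ctrl.read_camera('wrist');save(pc,'w10')
m=cv2.inRange(cv2.cvtColor(pc['color'],cv2.COLOR_RGB2HSV),(14,120,90),(38,255,255))
k,l,st,c=cv2.connectedComponentsWithStats(m);i=1+st[1:,4].argmax()
W=np.array([px2w(p,.019,pc)[:2] for p in np.argwhere(l==i)[:,::-1]],np.float32);v=cv2.fitLine(W,cv2.DIST_L2,0,.01,.01).ravel()
t=(W-W.mean(0))@v[:2];a=np.radians(172.9);u=np.array([np.cos(a),np.sin(a)]);d=W.mean(0)-[.5767,.3564]
print('lenrange',t.min(),t.max(),'yaw',np.degrees(np.arctan2(v[1],v[0])),'y',d@u,'x',d@[u[1],-u[0]])
go(.704,-.02,.25,92)
E
```

```text
lenrange -0.039903693 0.03394328 yaw -7.77024 y 0.025969454491379534 x -0.00032659543257155914
turn [-0.   0.1 80.9] shift [-204.  -358.7  -81.8] rows 7.6 t 23.95
```

View pics/w10.png

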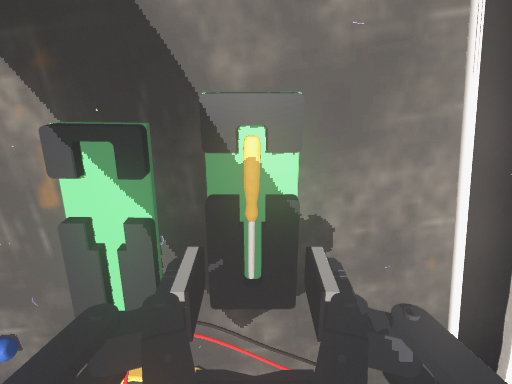

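Yellow driver seated in its pocket (blade tip (250,277), handle end (253,138)). Now the blue driver.

In the tool's units: -359 mm / 800 = -0.4488, -204 mm / 800 = -0.255, 81 degrees / 180 = 0.45.

Emit:
send_rows(rows="0 0 0.45 -0.175 -0.4488 -0.0625 0.4;0 0 0.45 -0.175 -0.4488 -0.0625 0.4;0 0 0.45 -0.175 -0.4488 -0.0625 0.4;0 0 0.45 -0.255 -0.4488 -0.1025 0.4;0 0 0.45 -0.255 -0.4488 -0.1025 0.4;0 0 0.45 -0.255 -0.4488 -0.1025 0.4;0 0 0.45 -0.255 -0.4488 -0.1025 0.4;0 0 0.45 -0.255 -0.4488 -0.1025 0.4")

```text
time: 24.95
eef_pos: [0.7041, -0.0247, 0.2462]
tcp_rot: [0.699, 0.715, -0.003, -0.0]
contact_force: [0.3, 1.1, -0.6]
opening: 0.698
finger_force: 0.0
```

```bash
python3 - <<'E'
from h import *
s=ctrl.get_state();print(s['eef_pos'])
pc=ctrl.read_camera('wrist');save(pc,'w11')
m=cv2.inRange(cv2.cvtColor(pc['color'],cv2.COLOR_RGB2HSV),(100,130,40),(130,255,255))
k,l,st,c=cv2.connectedComponentsWithStats(m)
for i in 1+np.argsort(-st[1:,4])[:2]:
    W=np.array([px2w(p,.013,pc)[:2] for p in np.argwhere(l==i)[:,::-1]],np.float32);v=cv2.fitLine(W,cv2.DIST_L2,0,.01,.01).ravel()
    t=(W-W.mean(0))@v[:2];print(st[i],W.mean(0),'range',t.min(),t.max(),'v',v[:2],'mid',W.mean(0)+v[:2]*(t.min()+t.max())/2,'yaw',np.degrees(np.arctan2(v[1],v[0])))
go(.703,.047,.06,92.5)
E
```

```text
[ 0.70414245 -0.02468413  0.24616275]
[ 242   38   24   90 1346] [0.70217013 0.05188193] range -0.039097037 0.044664092 v [ 0.05418181 -0.9985311 ] mid [0.70232093 0.04910249] yaw -86.89409
[ 474   13   38   67 1216] [0.9302456  0.09231973] range -0.021255631 0.03861901 v [ 0.36335936 -0.9316491 ] mid [0.93340015 0.08423144] yaw -68.693344
turn [-0.4  0.1 -1.1] shift [ 70.4   2.7 185.1] rows 3.2 t 25.0
```

View pics/w11.png

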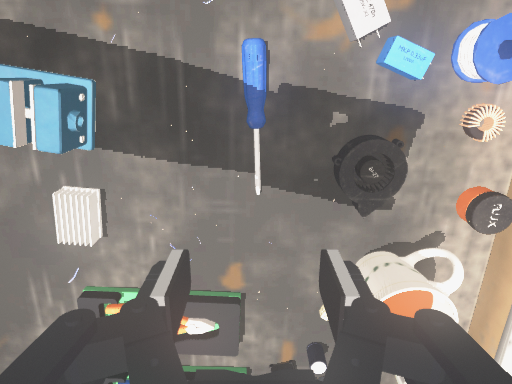

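Blue driver: handle (254,80), tip (258,192); the fan at (370,172) is clear of the fingers.

In the tool's units: 210 mm / 800 = 0.2625, 185 mm / 800 = 0.2313, -1.7 degrees / 180 = -0.0094.

Emit:
send_rows(rows="0 0 -0.0094 0.05 0.0038 0.075 0.3;0 0 -0.0094 0.0875 0.0038 0.1375 0.3;0 0 -0.0094 0.0875 0.0038 0.1875 0.3;0 0 -0.0094 0.0875 0.0038 0.2313 0.3;0 0 -0.0094 0.0875 0.0038 0.2538 0.3;0 0 -0.0094 0.0875 0.0038 0.2625 0.3;0 0 -0.0094 0.0875 0.0038 0.2625 0.3;0 0 -0.0094 0.0875 0.0038 0.2625 0.3")

```text
time: 26.0
eef_pos: [0.7046, 0.0485, 0.0397]
tcp_rot: [0.685, 0.729, -0.001, 0.001]
contact_force: [0.3, 0.9, -0.2]
opening: 0.643
finger_force: 0.0
```

```bash
python3 -c "
from h import *
go(.7024,.0465,.026,93.1)"
```

```text
turn [-0.   0.2  0.5] shift [-1.8 -2.3 13.7] rows 0.2 t 26.0
```

In the tool's units: 11 mm / 800 = 0.0138, 6 mm / 800 = 0.0075, 0.5 degrees / 180 = 0.0028.

Emit:
send_rows(rows="0 0 0.0028 -0.0019 -0.0025 0.0075 0.3;0 0 0.0028 -0.0019 -0.0025 0.0138 0.3;0 0 0.0028 -0.0019 -0.0025 0.0138 0.3;0 0 0.0028 -0.0019 -0.0025 0.0138 0.3")

```text
time: 26.5
eef_pos: [0.7013, 0.047, 0.0265]
tcp_rot: [0.688, 0.726, -0.002, -0.0]
contact_force: [-0.3, 0.5, -0.2]
opening: 0.649
finger_force: 0.0
```

Emit:
send_rows(rows="0 0 0 0 0 0 -1;0 0 0 0 0 0 -1;0 0 0 0 0 0 -1;0 0 0 0 0 0 -1;0 0 0 0 0 0 -1;0 0 0 0 0 0 -1")

```text
time: 27.25
eef_pos: [0.7017, 0.0471, 0.027]
tcp_rot: [0.688, 0.726, -0.002, 0.0]
contact_force: [0.9, 0.4, 2.4]
opening: 0.241
finger_force: 39.3
```

In the tool's units: -100 mm / 800 = -0.125, -50 mm / 800 = -0.0625.

Emit:
send_rows(rows="0 0 0 0 0 -0.0188 -1;0 0 0 0 0 -0.0625 -1;0 0 0 0 0 -0.125 -1;0 0 0 0 0 -0.125 -1")

```text
time: 27.75
eef_pos: [0.7051, 0.0472, 0.1339]
tcp_rot: [0.688, 0.726, 0.001, 0.004]
contact_force: [1.0, 1.2, -0.8]
opening: 0.241
finger_force: 39.2
```

```bash
python3 - <<'E'
from h import *
a=np.radians(172.2);u=np.array([np.cos(a),np.sin(a)]);p=np.array([.5846,.2271])+u*.035;print(p,ctrl.get_state()['opening'])
go(p[0],p[1],.12,172.2)
E
```

```text
[0.54992383 0.23185005] 0.24101561359584073
turn [  0.2   0.5 -79.1] shift [ 192.8 -145.2   11.9] rows 7.4 t 27.75
```

In the tool's units: 193 mm / 800 = 0.2413, -145 mm / 800 = -0.1813, -79 degrees / 180 = -0.4389.

Emit:
send_rows(rows="0 0 -0.4389 0.2413 -0.1813 0.015 -1;0 0 -0.4389 0.2413 -0.1813 0.015 -1;0 0 -0.4389 0.2413 -0.1813 0.015 -1;0 0 -0.4389 0.2413 -0.1813 0.015 -1;0 0 -0.4389 0.2413 -0.1813 0.015 -1;0 0 -0.4389 0.2413 -0.1813 0.015 -1;0 0 -0.4389 0.2413 -0.1813 0.015 -1;0 0 -0.4389 0.2413 -0.1813 0.015 -1")

```text
time: 28.75
eef_pos: [0.5456, 0.2322, 0.1138]
tcp_rot: [0.068, 0.998, -0.002, -0.003]
contact_force: [0.4, -1.1, -0.7]
opening: 0.24
finger_force: 39.3
```

```bash
python3 - <<'E'
from h import *
go(.5499,.2319,.07,172.2)
E
```

```text
turn [-0.3 -0.3  0. ] shift [-4.5  0.5 43.7] rows 0.7 t 28.75
```

In the tool's units: 40 mm / 800 = 0.05, -4.5 mm / 800 = -0.0056.

Emit:
send_rows(rows="0 0 0 -0.0056 0.0006 0.0188 -1;0 0 0 -0.0056 0.0006 0.0438 -1;0 0 0 -0.0056 0.0006 0.05 -1;0 0 0 -0.0056 0.0006 0.05 -1;0 0 0 -0.0056 0.0006 0.05 -1")

```text
time: 29.38
eef_pos: [0.5513, 0.2322, 0.0749]
tcp_rot: [0.069, 0.998, -0.002, -0.001]
contact_force: [0.5, -0.7, -0.3]
opening: 0.245
finger_force: 39.3
```

```bash
python3 - <<'E'
from h import *
pc=ctrl.read_camera('wrist');save(pc,'w12')
go(.5499,.2319,.0385,172.2)
E
```

```text
turn [-0.2 -0.1 -0.2] shift [ 1.4 -0.4 36.7] rows 0.6 t 29.43
```

View pics/w12.png

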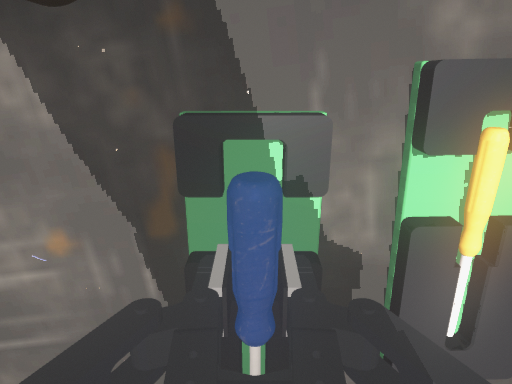

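Blue driver is centred over its pocket (column 254 vs 253). Lowering and releasing.

Emit:
send_rows(rows="0 0 0 0.0013 0 0.015 -1;0 0 0 0.0013 0 0.03 -1;0 0 0 0.0013 0 0.0388 -1;0 0 0 0.0013 0 0.0425 -1;0 0 0 0.0013 0 0.0425 -1;0 0 0 0.0013 0 0.0425 -1")

```text
time: 30.18
eef_pos: [0.5502, 0.2322, 0.041]
tcp_rot: [0.069, 0.998, -0.002, -0.001]
contact_force: [-0.5, 0.4, -1.1]
opening: 0.241
finger_force: 39.3
```

```bash
python3 - <<'E'
from h import *
go(.5499,.2319,.038,172.2)
E
```

```text
turn [-0.2 -0.1 -0.1] shift [ 0.3 -0.3  3. ] rows 0.0 t 30.18
```

In the tool's units: 3 mm / 800 = 0.0038.

Emit:
send_rows(rows="0 0 0 0 0 0.0038 -1;0 0 0 0 0 0.0038 -1;0 0 0 0 0 0.0038 -1;0 0 0 0 0 0.0038 0.3;0 0 0 0 0 0.0038 0.3;0 0 0 0 0 0.0038 0.3;0 0 0 0 0 0.0038 0.3")

```text
time: 31.05
eef_pos: [0.5499, 0.2321, 0.0376]
tcp_rot: [0.069, 0.998, -0.002, -0.002]
contact_force: [0.1, 0.1, -0.3]
opening: 0.654
finger_force: 0.0
```

In the tool's units: -230 mm / 800 = -0.2875, -200 mm / 800 = -0.25.

Emit:
send_rows(rows="0 0 0 0 0 -0.0375 0.3;0 0 0 0 0 -0.1125 0.3;0 0 0 0 0 -0.1875 0.3;0 0 0 -0.075 0 -0.25 0.3;0 0 0 -0.1125 0 -0.2875 0.3;0 0 0 -0.1125 0 -0.2875 0.3")

```text
time: 31.8
eef_pos: [0.6437, 0.2199, 0.2725]
tcp_rot: [0.07, 0.998, -0.001, 0.003]
contact_force: [-0.6, -0.2, 0.5]
opening: 0.651
finger_force: 0.0
```

```bash
python3 - <<'E'
from h import *
pc=ctrl.read_camera('wrist')
m=cv2.inRange(cv2.cvtColor(pc['color'],cv2.COLOR_RGB2HSV),(100,130,40),(130,255,255))
k,l,st,c=cv2.connectedComponentsWithStats(m);i=1+st[1:,4].argmax()
W=np.array([px2w(p,.026,pc)[:2] for p in np.argwhere(l==i)[:,::-1]],np.float32);v=cv2.fitLine(W,cv2.DIST_L2,0,.01,.01).ravel()
a=np.radians(172.2);u=np.array([np.cos(a),np.sin(a)]);D=W-[.5846,.2271];t=D@u
print('blue y range',t.min(),t.max(),'x',(D@[u[1],-u[0]]).mean(),'yaw',np.degrees(np.arctan2(v[1],v[0])))
tp=ctrl.read_camera('top')
a=pc['color'];b=tp['color'][130:225,110:430]
b=cv2.resize(b,(640,190),interpolation=cv2.INTER_CUBIC);a=cv2.copyMakeBorder(a,0,0,0,128,0)
cv2.imwrite('pics/w13.png',cv2.cvtColor(np.vstack([a,b]),cv2.COLOR_RGB2BGR))
E
```

```text
blue y range -0.004288359367897633 0.077686414285118 x 0.0004707418056389324 yaw -6.9460254
```

View pics/w13.png

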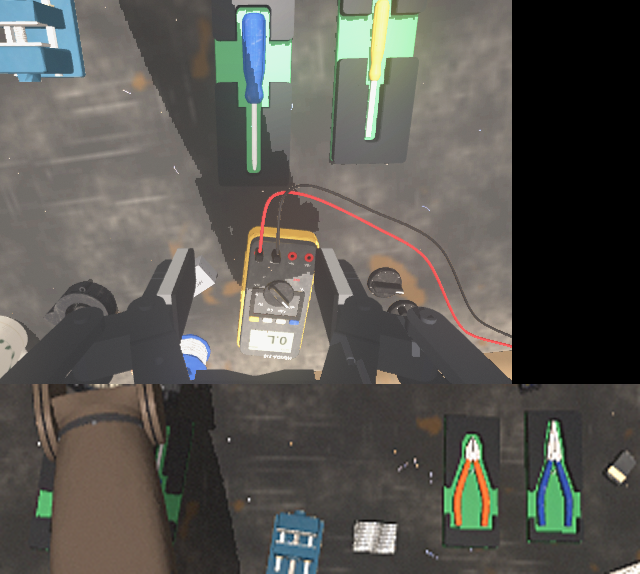

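The picture shows all four tools lying in their own pockets, and the blue handle spans y −4..78 mm (expected −5..80). Cutters and long-nose are both centred. Handing in.

```bash
python3 -c "
from plant import ctrl
print(ctrl.sign_off())"
```

```text
the job is handed in; nothing more can be done
None
```

I put all four tools in their own inserts, left the tape and heat sink alone, and handed the job in at about 32 s; the last pictures show each tool in its pocket, but the sign-off gave no verdict.

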